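Put the table things on their own stands

ROBOT

A 6-joint arm with a two-finger parallel gripper is mounted at the origin on a cart in front of the work surface, level with it; the furniture and walls round the work are solid. World frame = base frame: x ahead of the robot, y to its left, z up, the work surface at z = 0. Lengths are in m, angles in rad, forces in N, time in s.
With the tool pointing down it reaches from about 0.3 to 0.95 m from the base axis. Payload 3.1 kg.
Tool frame: the origin (TCP) lies on the centre line of the jaws, within the pads' length; the fingertips stand 8 mm ahead of it and the grasp point (between the pads) lies 11 mm behind it; z points along the fingers, y is the line along which they close (so a half turn about z gives the same grasp; the last joint's range is limited). The gripper opens to 85 mm and grips with 20 to 120 N. Pads are 22 mm wide; open, the fingers measure 114 mm over their backs; the gripper's body (76 mm by 85 mm) begins 54 mm behind the grasp point. The pads swing forward as they close: fully open they stand 13 mm farther back than shut.
Start: joints at [-1.289, 0.308, 1.634, -0, 1.2, -0.07], TCP at [0.215, -0.587, 0.239] pointing down, gripper open.
Joint ranges: [-3.06, 3.06], [-0.79, 1.96], [0.05, 2.63], [-1.19, 4.34], [0.05, 2.64], [-2.94, 2.94]. Speed limits (rad/s): [2.79, 2.79, 3.14, 3.14, 3.14, 3.14].

INTERFACE

Orientations are given as a unit quaternion [x, y, z, w].
In Python, from cell import bot, vision, job gives the robot as it stands.
- The arm moves only by the tool jog_arm, never from a script. Its argument "motion" is a list of rows, each a list of 3 entries, a list of its own where there are three numbers: the shift along the world's x, y, z normalised to -1 to 1, where 1 is 0.15 m, then the turn, a rotation vector about the world's x, y, z normalised to -1 to 1, where 1 is 180 degrees, then the opening, from 0 (shut) to 1 (fully open). A call has 1 to 8 rows; each row is the pose to reach, as a shift and turn from the pose commanded when the call began, turning the shorter way round; what a row does not reach only later rows make up. A row lasts 1/12 s, in which the tool goes at most 41.7 mm and 7.16 degrees, less where a joint would pass 70% of its speed; a pose out of reach is approached as far as the arm can. A call with a number of a shift or a turn outside -1 to 1 is refused whole. A call with a gripper value outside its range is refused whole. The fingers move at their own pace and stop on an object; "grip_force" is the grip in N (left out, the last holds). Time passes only in rows, so rows that repeat a pose let the fingers close. It gives the time, the measured TCP pose, the force, the opening and the grip force at its end, in the units of the state.
- bot.get_obs(): the state, without advancing time (a new reading comes with each control period).
- vision.grab_frame(name): name is "scene" or "top"; returns (picture, depth): 420x560x3 uint8, red, green, blue; 420x560 float32, m along the optical axis (not along the pixel's ray), 0 where there is no reading.
- vision.get_calibration(name): a dict with "fx", "fy", "cx", "cy" (pixels), "world_from_camera" (4x4, takes a point from camera to world coordinates). Camera axes: x right, y down, z forward; pixel columns grow to the right and rows downward; lengths in m; the calibration is good to about 2 mm. A picture is of the moment at which its call begins. get_calibration takes no time and is no camera call.
- job.job_done(): hands the job in; it is judged then, once.
The state is a dict: "clock": time; "joints": joint angles; "dq": joint speeds; "joint_efforts": joint torques, N m; "position": TCP position; "ee_rot": TCP orientation; "contact_force": force on the tool from outside, world axes, zero at the start; "torque": the same for the moment, N m; "opening": finger opening in m; "grasp_force": force on a finger pad.
Only numpy, scipy, OpenCV 4.12 (cv2) and the standard library are available. Lean on these libraries where they do the work, as an engineer would, in place of code of your own. Each camera call takes 0.05 s, during which the arm holds its last target. There are 200 camera calls.

TASK

Set the table things out ready for lunch: stand the pepper mill in the large round wooden holder, the salt shaker in the small round wooden holder, lay the oblong tin flat in the rectangular wooden tray, and stand the mug centred on the square slate coaster. Keep the mill, shaker and mug upright all the time, and leave the spice jar and the tea light where they are.

Things in the scene. Friction and masses are not known exactly. Their poses are not given: they have to be found in the camera images.
- pepper_mill: tall turned dark-brown wooden pepper mill, 58 mm in diameter at the foot, 170 mm tall: body tapering to about 48 mm at 122 mm, above it a rounded head 48 mm wide from 123 to 158 mm, and a small metal knob on top; one rigid piece, stands upright. Origin at the centre of its underside, z up along its axis.
- salt_shaker: round salt shaker of clear plastic with a domed grey-white cap, 44 mm in diameter, 90 mm tall (straight body to 66 mm, narrower cap 34 mm wide above); stands upright. Origin at the centre of its underside, z up along its axis.
- tin: flat oblong food tin with rounded corners, 60 mm (its x) by 105 mm (its y) by 28 mm high; lies flat. Origin at the centre of its underside, z up.
- mug: hollow pale-blue mug, 93 mm tall, 96 mm across at the rim, 72 mm at the foot; wall 6 mm thick, its middle 43 mm from the axis at 80 mm height, leaning out 0.14 rad: pinched there by upright fingers the mug hangs tilted and its foot lands 8 mm towards the pinched side. Handle towards -y, to 63 mm from the origin. Origin on the underside; the round body's axis lies 14.5 mm towards +y of it. z up.
- large_holder: fixed round dark wooden holder with a raised rim, 92 mm outside diameter; recess 74 mm in diameter, floor 6 mm and rim 15 mm above the surface it stands on. Origin at the centre of its underside.
- small_holder: fixed round dark wooden holder with a raised rim, 78 mm outside diameter; recess 60 mm in diameter, floor 6 mm and rim 15 mm above the surface it stands on. Origin at the centre of its underside.
- tin_tray: fixed rectangular dark wooden tray with a low rim, outside 95 mm (its x) by 137 mm (its y), recess 79 by 121 mm, floor 8 mm and rim 12 mm above the surface. Origin at the centre of its underside.
- coaster: fixed square slate coaster, 98 by 98 by 8 mm. Origin at the centre of its underside. It and the round holders swap places left of the sink; behind them are a microwave oven 0.25 m tall (front from x 0.73, y 0.145 obliquely to x 0.57, y 0.52) and a wall cabinet (y above 0.40, from 0.32 m up): keep the wrist clear of both.
- spice_jar: bystander: glass spice jar with a dark screw cap, 41 mm in diameter, 105 mm tall; leave it where it is. Origin at the centre of its underside.
- tea_light: bystander: small round tea light in a metal cup, 38 mm in diameter, 16 mm high; leave it where it is. Origin at the centre of its underside.

How it is judged:
At the end, for the whole second after the job is handed in: Mill in the large holder, shaker in the small one (within 11 mm of centre, on the floor of the recess, upright), tin flat in the tray (15 mm), mug upright on the coaster, foot centred to 15 mm each way; all at rest; jar and tea light within 25 mm of their starts (horizontal distance between pepper_mill and large_holder below 0.011 m and z of pepper_mill in the frame of large_holder between 0.003 and 0.009 m and angle between each of pepper_mill, salt_shaker, tin, mug's own z axis and vertical below 0.08 rad and linear speed of each of pepper_mill, salt_shaker, tin, mug below 0.02 m/s and angular speed of each of pepper_mill, salt_shaker, tin, mug below 0.2 rad/s and horizontal distance between salt_shaker and small_holder below 0.011 m and z of salt_shaker in the frame of small_holder between 0.003 and 0.009 m and horizontal distance between tin and tin_tray below 0.015 m and z of tin in the frame of tin_tray between 0.005 and 0.011 m and angle between the y axis of tin and the y axis of tin_tray, either way round below 0.25 rad and z of mug in the frame of coaster between 0.005 and 0.011 m and x of coaster in the frame of mug between -0.015 and 0.015 m and y of coaster in the frame of mug between -0.0005 and 0.0295 m and distance of each of spice_jar, tea_light from where it was at the start of the episode below 0.025 m); the robot touches nothing.
It fails at once if the pepper mill, salt shaker or mug tips over (angle between any of pepper_mill, salt_shaker, mug's own z axis and vertical above 0.7 rad).
It fails at once if the spice jar or the tea light is pushed away or knocked over (distance of any of spice_jar, tea_light from where it was at the start of the episode above 0.025 m or angle between spice_jar's own z axis and vertical above 0.5 rad).
It also fails if it takes over 112 s, if anything falls off the work surface, if the arm or the gripper's body presses on something with over 40 N, if the wrist force passes 120 N, or if a joint passes its speed limit or range.

## Working session

There is one attempt and no reset: what is moved stays moved. The work goes in short steps, Python scripts to look and compute and a tool call to move; the robot and the scene stay as the last step left them, time stands still between calls to the robot, and variables do not carry over. Pictures are saved under pics/ and viewed, at most 14 in all, crops included, and the job is handed in when it is done.

Besides the shell and the picture viewer there is one more tool, called as name(argument=value, ...), one argument or row to a line, values as JSON. jog_arm: Moves the arm, as the interface text tells. Scaled input: -1 to 1 covers 0.15 m each way for a shift and 180 degrees each way for a turn. Its arguments: {"type":"object","properties":{"motion":{"type":"array"},"grip_force":{"type":"number"}},"required":["motion"]}

```bash
mkdir -p pics; ls
cat > h.py <<'E'
import numpy as np, cv2
from cell import bot, vision, job
def grab(n):
    im,d=vision.grab_frame(n); c=vision.get_calibration(n)
    return im,d,c
def cloud(d,c):
    v,u=np.indices(d.shape)
    T=np.array(c["world_from_camera"])
    p=np.stack([(u-c["cx"])/c["fx"]*d,(v-c["cy"])/c["fy"]*d,d],-1)
    P=p@T[:3,:3].T+T[:3,3]; P[d==0]=np.nan
    return P
def ray(u,v,c,z):
    T=np.array(c["world_from_camera"]); r=T[:3,:3]@np.array([(u-c["cx"])/c["fx"],(v-c["cy"])/c["fy"],1.])
    return T[:3,3]+r*(z-T[2,3])/r[2]
E
python3 - <<'E'
from h import *
o=bot.get_obs(); print({k:np.round(o[k],3) for k in o})
for n in("scene","top"):
    im,d,c=grab(n); cv2.imwrite(f"pics/{n}0.png",im[:,:,::-1]); np.savez(n+"0.npz",im=im,d=d)
    print(n,{k:np.round(c[k],3) for k in c})
E
```

```text
pics
{'clock': np.float64(0.0), 'joints': array([-1.289,  0.309,  1.635,  0.   ,  1.2  , -0.07 ]), 'dq': array([ 0.   , -0.001,  0.   , -0.001,  0.001,  0.   ]), 'joint_efforts': array([-0.0000e+00, -4.1526e+01, -2.7667e+01,  0.0000e+00,  1.0000e-02,
        0.0000e+00]), 'position': array([ 0.215, -0.586,  0.238]), 'ee_rot': array([ 0.985,  0.175, -0.   , -0.001]), 'contact_force': array([ 0.541, -0.326,  0.039]), 'torque': array([ 0.055, -0.057, -0.007]), 'grasp_force': np.float64(0.0), 'opening': np.float64(0.085)}
scene {'fx': np.float64(545.821), 'fy': np.float64(545.821), 'cx': np.float64(276.952), 'cy': np.float64(208.805), 'world_from_camera': array([[ 0.459, -0.346,  0.818, -0.63 ],
       [-0.888, -0.178,  0.423, -0.644],
       [-0.001, -0.921, -0.389,  0.645],
       [ 0.   ,  0.   ,  0.   ,  1.   ]])}
top {'fx': np.float64(398.397), 'fy': np.float64(398.397), 'cx': np.float64(283.669), 'cy': np.float64(206.096), 'world_from_camera': array([[ 0.022, -0.988,  0.15 ,  0.466],
       [-1.   , -0.019,  0.025, -0.03 ],
       [-0.022, -0.15 , -0.988,  0.941],
       [ 0.   ,  0.   ,  0.   ,  1.   ]])}
```

View pics/scene0.png

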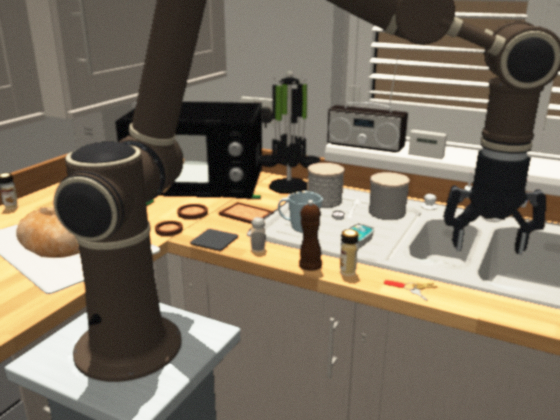

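View pics/top0.png

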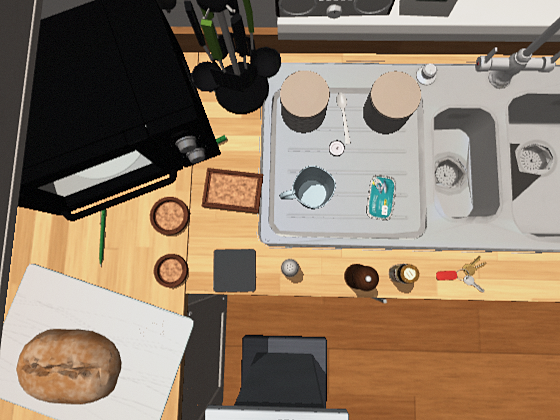

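The scene view shows the mill (311,235), the jar (349,250), the shaker (258,233) and the mug (305,210). In the top view the large holder is at (169,215), small holder (171,270), tray (232,190), coaster (235,270), shaker (290,268), mug (313,187), tin (380,197), mill (362,277), jar (404,273) and tea light (337,148).

```bash
cat > m.py <<'E'
from h import *
D={n:np.load(n+"0.npz") for n in("scene","top")}; C={n:vision.get_calibration(n) for n in D}
P={n:cloud(D[n]["d"],C[n]) for n in D}
T=P["top"]; S=P["scene"]
def reg(x0,x1,y0,y1): return T[y0:y1,x0:x1].reshape(-1,3)
boxes=dict(lh=(145,192,192,240),sh=(150,190,250,290),tray=(198,266,165,216),coaster=(208,260,246,296),shaker=(275,303,255,283),mug=(272,340,162,212),tin=(362,402,172,222),mill=(340,383,258,295),jar=(387,422,258,290),tea=(326,348,138,160))
for k,b in boxes.items():
    p=reg(*b); p=p[np.isfinite(p[:,2])]
    z=p[:,2]; print(k,"zpct",np.round(np.percentile(z,[2,10,25,50,75,90,98]),4))
    h,e=np.histogram(z,np.arange(-0.03,0.2,0.004)); i=np.argsort(-h)[:4]; print("   modes",[(round(e[j]+.002,3),int(h[j])) for j in i])
# same heights from scene: whole cloud, within xy of the objects
for k,b in boxes.items():
    u,v=(b[0]+b[1])/2,(b[2]+b[3])/2
    c=np.nanmedian(reg(*b),0); m=np.hypot(S[...,0]-c[0],S[...,1]-c[1])<0.05
    print(k,np.round(c,3),"scene z",np.round(np.percentile(S[m][:,2],[5,25,50,75,98]),3) if m.any() else None)
for n,b in(("top",(140,160,430,300)),("scene",(140,170,430,310))):
    im=D[n]["im"][b[1]:b[3],b[0]:b[2]]; s=780/im.shape[1]
    cv2.imwrite(f"pics/{n}crop.png",cv2.resize(im,None,fx=s,fy=s,interpolation=cv2.INTER_CUBIC)[:,:,::-1])
E
python3 m.py
```

```text
lh zpct [-0.0032 -0.0011  0.0004  0.0045  0.0081  0.0151  0.0173]
   modes [(np.float64(0.0), 774), (np.float64(0.008), 454), (np.float64(0.004), 437), (np.float64(0.016), 298)]
sh zpct [-0.0028 -0.0011  0.0004  0.0051  0.0093  0.0153  0.0174]
   modes [(np.float64(0.0), 529), (np.float64(0.004), 308), (np.float64(0.008), 301), (np.float64(0.016), 241)]
tray zpct [-0.0021 -0.0002  0.0025  0.008   0.0101  0.012   0.0141]
   modes [(np.float64(0.008), 1327), (np.float64(0.012), 842), (np.float64(0.0), 729), (np.float64(0.004), 399)]
coaster zpct [-0.0035 -0.0008  0.0015  0.0073  0.0088  0.0101  0.0113]
   modes [(np.float64(0.008), 1357), (np.float64(0.0), 580), (np.float64(0.012), 268), (np.float64(0.004), 254)]
shaker zpct [-0.0029 -0.0014 -0.0002  0.0016  0.0773  0.0868  0.0892]
   modes [(np.float64(0.0), 381), (np.float64(0.088), 92), (np.float64(0.004), 73), (np.float64(0.084), 54)]
mug zpct [-0.0045 -0.0029 -0.0015  0.0017  0.0215  0.0779  0.0913]
   modes [(np.float64(0.0), 1085), (np.float64(-0.004), 645), (np.float64(0.004), 578), (np.float64(0.008), 136)]
tin zpct [-0.0062 -
[... 717 characters left out ...]

lh [0.58  0.269 0.004] scene z [0.002 0.008 0.01  0.015 0.019]
sh [0.453 0.257 0.005] scene z [-0.202 -0.132 -0.001  0.01   0.019]
tray [0.644 0.119 0.008] scene z [0.007 0.01  0.011 0.012 0.015]
coaster [0.454 0.108 0.007] scene z [-0.549 -0.406 -0.162 -0.072  0.012]
shaker [ 0.462 -0.02   0.002] scene z [-0.503 -0.372 -0.222 -0.071  0.08 ]
mug [ 0.653 -0.056  0.002] scene z [0.    0.03  0.073 0.085 0.094]
tin [ 0.633 -0.234  0.022] scene z [-0.003  0.001  0.024  0.026  0.029]
mill [ 0.45  -0.171  0.003] scene z [-0.438 -0.312 -0.17   0.002  0.153]
jar [ 0.457 -0.27   0.002] scene z [-0.393 -0.286 -0.143  0.002  0.106]
tea [ 0.751 -0.131  0.001] scene z [-0.002 -0.     0.001  0.007  0.016]
```

View pics/topcrop.png

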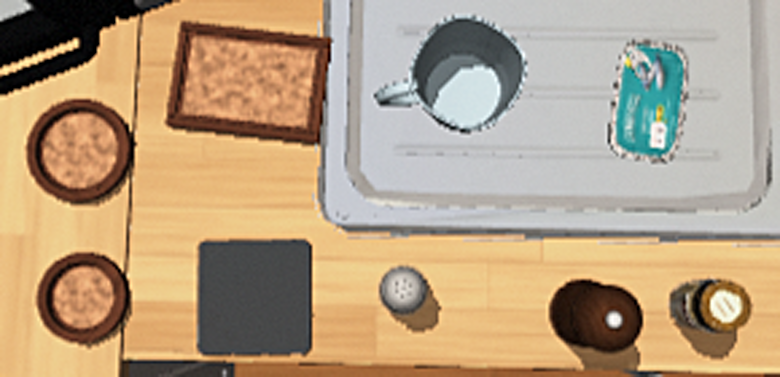

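The crop shows both round holders, the tray turned by a few degrees, the coaster square to the axes, the mug's handle pointing left (+y), and the tin roughly along x. Next I measure the centres.

```bash
cat > m2.py <<'E'
from h import *
import sys
def circ(p):
    A=np.c_[2*p,np.ones(len(p))]; s=np.linalg.lstsq(A,(p**2).sum(1),rcond=None)[0]
    return np.round([s[0],s[1],np.sqrt(s[2]+s[0]**2+s[1]**2)],4)
if __name__=="__main__":
    D=np.load("top0.npz"); c=vision.get_calibration("top"); im=D["im"]; T=cloud(D["d"],c)
    S=cloud(np.load("scene0.npz")["d"],vision.get_calibration("scene"))
    def sel(b,lo,hi):
        m=np.zeros(im.shape[:2],bool); m[b[2]:b[3],b[0]:b[1]]=1
        return m&(T[...,2]>lo)&(T[...,2]<hi)
    def outline(m,z):
        cs=max(cv2.findContours(cv2.morphologyEx(m.astype(np.uint8),cv2.MORPH_CLOSE,np.ones((3,3))),cv2.RETR_EXTERNAL,cv2.CHAIN_APPROX_NONE)[0],key=cv2.contourArea)
        return np.array([ray(u,v,c,z)[:2] for u,v in cs[:,0]])
    hsv=cv2.cvtColor(im,cv2.COLOR_RGB2HSV); 
    for k,b in dict(lh=(145,192,192,240),sh=(150,190,250,290)).items():
        o=outline(sel(b,.0115,.022),.015); print(k,circ(o),cv2.minEnclosingCircle(o.astype(np.float32)))
    for k,b,lo,hi,z in(("tray",(198,266,165,216),.0045,.02,.010),("coaster",(208,260,246,296),.0045,.02,.008),("tin",(362,402,172,222),.012,.04,.024)):
        o=outline(sel(b,lo,hi),z); r=cv2.minAreaRect((o*1000).astype(np.float32)); print(k,r)
    # coaster by colour
    b=(208,260,246,296); m=np.zeros(im.shape[:2],bool); m[246:296,208:260]=1
    o=outline(m&(im.max(2)<110),.008); print("coaster col",cv2.minAreaRect((o*1000).astype(np.float32)))
    for k,b,lo,hi,z in(("mill head",(340,383,258,295),.125,.18,.14),("jar",(387,422,258,290),.09,.12,.105),("shaker cap",(275,303,255,283),.066,.1,.075),("mug rim",(272,340,162,212),.083,.1,.093),("tea",(326,348,138,160),.006,.02,.013)):
        p=T[sel(b,lo,hi)]; print(k,"top",circ(outline(sel(b,lo,hi),z)),cv2.minEnclosingCircle(p[:,:2].astype(np.float32)),len(p))
        cc=p[:,:2].mean(0); q=S[(np.hypot(S[...,0]-cc[0],S[...,1]-cc[1])<.06)&(S[...,2]>lo)&(S[...,2]<hi)]; print("   scene",circ(q[:,:2]) if len(q)>5 else 0,q.mean(0) if len(q) else 0)
    # handle: points of mug outside rim
    p=T[sel((272,300,175,212),.03,.1)]; print("handle extreme",p[np.argsort(-p[:,1])[:8]].mean(0))
    p=S[(np.hypot(S[...,0]-.65,S[...,1]+.02)<.1)&(S[...,2]>.02)&(S[...,2]<.1)]; print("handle scene",p[np.argsort(-p[:,1])[:15]].mean(0))
    for z0,z1 in((.02,.04),(.04,.06),(.07,.09)):
        q=S[(np.hypot(S[...,0]-.652,S[...,1]+.065)<.06)&(S[...,2]>z0)&(S[...,2]<z1)]; print(z0,circ(q[:,:2]))
    for z0,z1 in((.02,.04),(.06,.08),(.09,.11),(.13,.15)):
        q=S[(np.hypot(S[...,0]-.45,S[...,1]+.165)<.06)&(S[...,2]>z0)&(S[...,2]<z1)]; print("mill",z0,circ(q[:,:2]))
E
python3 m2.py
```

```text
lh [0.5787 0.265  0.0447] ((0.5785995125770569, 0.26482832431793213), 0.04613510146737099)
sh [0.451  0.2534 0.0378] ((0.45080551505088806, 0.25345566868782043), 0.03886304795742035)
tray ((643.4755859375, 115.52951049804688), (121.30648040771484, 152.6912384033203), 1.6728298664093018)
coaster ((457.9573669433594, 108.39895629882812), (100.93681335449219, 103.39906311035156), 1.3436709642410278)
tin ((630.0302124023438, -232.47052001953125), (63.04803466796875, 104.89168548583984), 81.52774810791016)
coaster col ((451.0655212402344, 110.68751525878906), (105.28351593017578, 108.32429504394531), 1.3560152053833008)
mill head top [ 0.4469 -0.1739  0.0241] ((0.446659117937088, -0.17394296824932098), 0.02500041574239731) 512
   scene [ 0.4388 -0.1772  0.0154] [ 0.43412617 -0.17924205  0.14700867]
jar top [ 0.457  -0.2675  0.0201] ((0.45648157596588135, -0.26887577772140503), 0.020578280091285706) 333
   scene [ 0.453  -0.2704  0.0159] [ 0.44820004 -0.27223554  0.10267446]
shaker cap top [ 0.4644 -0.0231  0.0163] ((0.4645211696624756, -0.023055939003825188), 0.01712685078382492) 204
   scene [ 0.4598 -0.0251  0.0119] [ 0.45569658 -0.02718879  0.08071716]
mug rim top [ 0.6376 -0.0697  0.0464] ((0.6374449729919434, -0.06525175273418427), 0.05430467426776886) 272
   scene [ 0.6374 -0.0708  0.0452] [ 0.64244595 -0.06469236  0.08887212]
tea top [ 0.7502 -0.1296  0.0187] ((0.7569771409034729, -0.1358567327260971), 0.0276272464543581) 179
   scene [ 0.7607 -0.1409  0.0254] [ 0.75624354 -0.13298233  0.01082906]
handle extreme [0.62086388 0.00142716 0.06470292]
handle scene [6.18952292e-01 1.40907612e-07 6.00086984e-02]
0.02 [ 0.6244 -0.0526  0.0274]
0.04 [ 0.6395 -0.0731  0.0429]
0.07 [ 0.6381 -0.0706  0.044 ]
mill 0.02 [ 0.445  -0.1771  0.0242]
mill 0.06 [ 0.4437 -0.1767  0.0179]
mill 0.09 [ 0.4434 -0.1756  0.0172]
mill 0.13 [ 0.4445 -0.1746  0.0215]
```

jog_arm(
  motion=[
    [[0.515,0.915,0],[0,0,0],1],
    [[0.515,0.915,0],[0,0,0],1],
    [[0.515,0.915,0],[0,0,0],1],
    [[0.515,0.915,0],[0,0,0],1],
  ],
)

```text
clock: 0.43
position: [0.2931, -0.4465, 0.2383]
ee_rot: [0.985, 0.175, 0.0, -0.001]
contact_force: [0.2, -0.1, -0.1]
opening: 0.0852
grasp_force: 0.0
```

jog_arm(
  motion=[
    [[0.515,0.915,0],[0,0,0],1],
    [[0.515,0.915,0],[0,0,0],1],
    [[0.515,0.915,0],[0,0,0],1],
    [[0.515,0.915,0],[0,0,0],1],
  ],
)

```text
clock: 0.77
position: [0.3703, -0.3093, 0.2388]
ee_rot: [0.985, 0.175, -0.0, -0.001]
contact_force: [-0.2, -0.2, -0.4]
opening: 0.0855
grasp_force: 0.0
```

jog_arm(
  motion=[
    [[0.515,0.915,0],[0,0,0],1],
    [[0.515,0.915,0],[0,0,0],1],
    [[0.515,0.915,0],[0,0,0],1],
    [[0.515,0.915,0],[0,0,0],1],
    [[0.515,0.915,0],[0,0,0],1],
    [[0.515,0.915,0],[0,0,0],1],
  ],
)

```text
clock: 1.27
position: [0.4474, -0.1734, 0.2389]
ee_rot: [0.984, 0.177, -0.0, -0.0]
contact_force: [-0.8, -0.2, 0.3]
opening: 0.0855
grasp_force: 0.0
```

```bash
cat > m3.py <<'E'
from h import *
D=np.load("top0.npz"); c=vision.get_calibration("top"); im=D["im"]
hsv=cv2.cvtColor(im,cv2.COLOR_RGB2HSV)
def rect(b,mask,z,name):
    m=np.zeros(im.shape[:2],np.uint8); m[b[2]:b[3],b[0]:b[1]]=1; m=(m*mask).astype(np.uint8)
    cs=max(cv2.findContours(m,cv2.RETR_EXTERNAL,cv2.CHAIN_APPROX_NONE)[0],key=cv2.contourArea)
    h=cv2.convexHull(cs)[:,0]
    o=np.array([ray(u,v,c,z)[:2] for u,v in h]); print(name,cv2.minAreaRect((o*1000).astype(np.float32)),h.min(0),h.max(0))
v=im.max(2); s=hsv[...,1]
rect((198,268,162,218),(v<125)&(s>60),.012,"tray")
rect((205,262,240,296),(v<85),.008,"coaster")
print(im[270,210:218].tolist(),im[270,252:262].tolist(),im[244:254,235].tolist(),im[286:298,235].tolist())
print(im[165:175,232].tolist())
E
python3 m3.py
```

```text
tray ((642.2239379882812, 117.00691223144531), (135.6953582763672, 96.52533721923828), 84.49422454833984) [202 168] [262 213]
coaster ((455.28472900390625, 105.07077026367188), (96.26923370361328, 96.08475494384766), 1.8898178339004517) [214 249] [255 291]
[[238, 209, 143], [241, 212, 145], [255, 226, 154], [161, 131, 95], [68, 68, 69], [67, 70, 72], [70, 71, 72], [72, 71, 72]] [[73, 73, 72], [71, 71, 73], [75, 78, 84], [52, 40, 33], [255, 203, 134], [244, 207, 140], [239, 200, 137], [239, 202, 137], [237, 199, 133], [239, 203, 138]] [[238, 200, 137], [238, 202, 138], [237, 197, 132], [243, 198, 131], [233, 179, 119], [121, 97, 76], [58, 64, 69], [71, 71, 74], [71, 70, 72], [70, 72, 72]] [[72, 72, 73], [73, 73, 73], [69, 69, 69], [73, 74, 77], [69, 74, 76], [62, 57, 57], [165, 116, 70], [232, 175, 112], [189, 133, 82], [158, 98, 51], [163, 104, 57], [165, 106, 56]]
[[227, 173, 113], [226, 172, 111], [227, 176, 116], [233, 185, 122], [240, 191, 126], [217, 160, 105], [93, 46, 33], [97, 54, 38], [69, 37, 26], [65, 34, 22]]
```

jog_arm(
  motion=[
    [[0,0,-0.25],[0,0,0],1],
    [[0,0,-0.5],[0,0,0],1],
    [[0,0,-0.76],[0,0,0],1],
    [[0,0,-0.76],[0,0,0],1],
    [[0,0,-0.76],[0,0,0],1],
  ],
)

```text
clock: 1.68
position: [0.4443, -0.1749, 0.1232]
ee_rot: [0.985, 0.174, -0.003, -0.002]
contact_force: [0.3, -0.6, 0.7]
opening: 0.0854
grasp_force: 0.0
```

jog_arm(
  motion=[
    [[0,0,0],[0,0,0],0.3],
    [[0,0,0],[0,0,0],0.3],
    [[0,0,0],[0,0,0],0.3],
    [[0,0,0],[0,0,0],0.3],
    [[0,0,0],[0,0,0],0.3],
    [[0,0,0],[0,0,0],0.3],
    [[0,0,0],[0,0,0],0.3],
    [[0,0,0],[0,0,0],0.3],
  ],
  grip_force=40,
)

```text
clock: 2.35
position: [0.4492, -0.176, 0.1283]
ee_rot: [0.985, 0.175, 0.002, 0.002]
contact_force: [-0.2, -0.0, 5.1]
opening: 0.0462
grasp_force: 40.5
```

jog_arm(
  motion=[
    [[0,0,0.1],[0,0,0],0.2],
    [[0,0,0.2],[0,0,0],0.2],
    [[0,0,0.4],[0,0,0],0.2],
    [[0,0,0.6],[0,0,0],0.2],
    [[0,0,0.7],[0,0,0],0.2],
    [[0,0,0.7],[0,0,0],0.2],
    [[0,0,0.7],[0,0,0],0.2],
  ],
  grip_force=60,
)

```text
clock: 2.93
position: [0.448, -0.1754, 0.2321]
ee_rot: [0.985, 0.175, 0.002, 0.001]
contact_force: [-0.1, 0.3, -1.0]
opening: 0.0459
grasp_force: 61.8
```

Run:
```python
from h import *
o=bot.get_obs(); print({k:np.round(o[k],3) for k in ("position","opening","grasp_force","contact_force","joints")})
im,d,c=grab("scene"); cv2.imwrite("pics/s1.png",cv2.resize(im[100:310,170:450],None,fx=2,fy=2)[:,:,::-1])
```

```text
{'position': array([ 0.448, -0.175,  0.232]), 'opening': np.float64(0.046), 'grasp_force': np.float64(61.775), 'contact_force': array([-0.053,  0.348, -0.995]), 'joints': array([-0.464,  0.032,  1.973, -0.   ,  1.132,  0.755])}
```

View pics/s1.png

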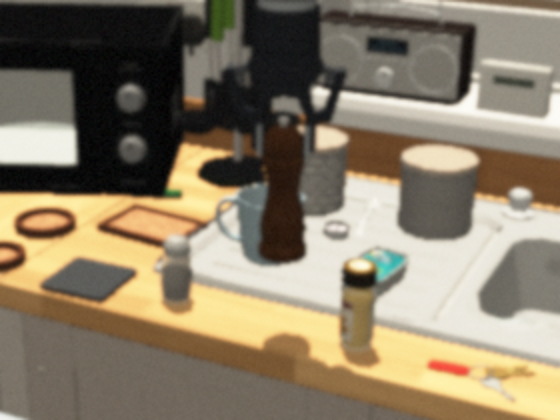

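The scene crop shows the mill held upright (285,190) and clear of the worktop, and the jar still standing (358,305).

jog_arm(
  motion=[
    [[0.07,0.2,0.13],[0,0,0],0.2],
    [[0.14,0.45,0.13],[0,0,0],0.2],
    [[0.22,0.72,0.13],[0,0,0],0.2],
    [[0.29,0.98,0.13],[0,0,0],0.2],
  ],
)

```text
clock: 3.32
position: [0.4897, -0.0266, 0.2481]
ee_rot: [0.985, 0.174, -0.001, -0.0]
contact_force: [1.8, 0.1, -0.9]
opening: 0.0455
grasp_force: 62.2
```

jog_arm(
  motion=[
    [[0.07,0.25,0],[0,0,0],0.2],
    [[0.14,0.5,0],[0,0,0],0.2],
    [[0.22,0.75,0],[0,0,0],0.2],
    [[0.29,0.98,0],[0,0,0],0.2],
  ],
)

```text
clock: 3.65
position: [0.5328, 0.1211, 0.2473]
ee_rot: [0.985, 0.175, -0.002, -0.0]
contact_force: [-0.5, -0.4, -1.5]
opening: 0.0458
grasp_force: 62.2
```

jog_arm(
  motion=[
    [[0.07,0.25,0],[0,0,0],0.2],
    [[0.14,0.5,0],[0,0,0],0.2],
    [[0.22,0.75,-0.1],[0,0,0],0.2],
    [[0.29,0.9,-0.2],[0,0,0],0.2],
    [[0.29,0.98,-0.3],[0,0,0],0.2],
    [[0.29,0.98,-0.4],[0,0,0],0.2],
    [[0.29,0.98,-0.4],[0,0,0],0.2],
    [[0.29,0.98,-0.4],[0,0,0],0.2],
  ],
)

```text
clock: 4.32
position: [0.575, 0.2646, 0.1863]
ee_rot: [0.985, 0.175, -0.004, 0.001]
contact_force: [-0.2, -0.2, -1.6]
opening: 0.0454
grasp_force: 62.2
```

Run:
```python
from h import *
from m2 import circ
o=bot.get_obs(); print({k:np.round(o[k],3) for k in ("clock","position","ee_rot","opening","grasp_force","contact_force","joints")})
out=[]
for n in("scene","top"):
    im,d,c=grab(n); P=cloud(d,c); t=o["position"]
    b=im[180:300,100:240] if n=="scene" else im[160:310,100:300]
    out.append(cv2.resize(b,(400,400*b.shape[0]//b.shape[1])))
    m=(np.hypot(P[...,0]-t[0],P[...,1]-t[1])<.05)
    for lo in np.arange(.04,.14,.02):
        q=P[m&(P[...,2]>lo)&(P[...,2]<lo+.02)]
        if len(q)>15: print(n,round(lo,2),len(q),circ(q[:,:2]),q.mean(0).round(4),q.min(0).round(3),q.max(0).round(3))
H=max(o.shape[0] for o in out); out=[cv2.copyMakeBorder(o,0,H-o.shape[0],0,0,0) for o in out]
cv2.imwrite("pics/p2.png",np.hstack(out)[:,:,::-1])
```

```text
{'clock': np.float64(4.317), 'position': array([0.575, 0.265, 0.186]), 'ee_rot': array([ 0.985,  0.175, -0.004,  0.001]), 'opening': np.float64(0.045), 'grasp_force': np.float64(62.205), 'contact_force': array([-0.211, -0.186, -1.623]), 'joints': array([ 3.630e-01,  3.790e-01,  1.652e+00, -1.000e-03,  1.118e+00,
        1.582e+00])}
scene 0.06 126 [0.5674 0.261  0.0235] [0.5551 0.2517 0.0713] [0.54  0.233 0.061] [0.584 0.284 0.08 ]
scene 0.08 116 [0.5684 0.2617 0.0228] [0.5559 0.2524 0.0903] [0.54  0.233 0.081] [0.587 0.284 0.1  ]
scene 0.1 127 [0.5678 0.262  0.0215] [0.5568 0.2531 0.1097] [0.54  0.236 0.1  ] [0.586 0.285 0.12 ]
scene 0.12 108 [0.5664 0.2615 0.0159] [0.5595 0.256  0.1294] [0.544 0.24  0.12 ] [0.583 0.283 0.14 ]
top 0.06 123 [0.5732 0.263  0.0269] [0.5664 0.2453 0.0726] [0.544 0.234 0.061] [0.6   0.275 0.08 ]
top 0.08 60 [0.5737 0.2642 0.0267] [0.5667 0.2435 0.0928] [0.547 0.237 0.08 ] [0.6  0.27 0.1 ]
top 0.1 150 [0.5733 0.2637 0.0243] [0.5674 0.2489 0.1103] [0.547 0.237 0.1  ] [0.598 0.28  0.12 ]
top 0.12 116 [0.5735 0.2644 0.0205] [0.5677 0.2506 0.1284] [0.551 0.241 0.12 ] [0.594 0.274 0.14 ]
```

View pics/p2.png

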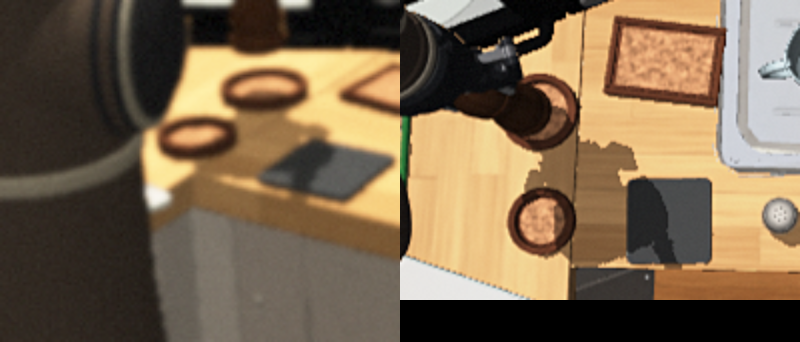

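The mill hangs over the large holder (top crop (545,105)). It needs about 5 mm more in x before going down.

jog_arm(
  motion=[
    [[0.035,0.01,0],[0,0,0],0.2],
    [[0.035,0.01,-0.1],[0,0,0],0.2],
    [[0.035,0.01,-0.2],[0,0,0],0.2],
    [[0.035,0.01,-0.27],[0,0,0],0.2],
    [[0.035,0.01,-0.3],[0,0,0],0.2],
    [[0.035,0.01,-0.32],[0,0,0],0.2],
    [[0.035,0.01,-0.33],[0,0,0],0.2],
    [[0.035,0.01,-0.33],[0,0,0],0.2],
  ],
)

```text
clock: 5.08
position: [0.5832, 0.2676, 0.1407]
ee_rot: [0.985, 0.175, 0.0, -0.0]
contact_force: [-0.9, 0.2, -2.0]
opening: 0.0456
grasp_force: 62.2
```

jog_arm(
  motion=[
    [[-0.013,-0.01,-0.02],[0,0,0],0.2],
    [[-0.013,-0.01,-0.03],[0,0,0],0.2],
    [[-0.013,-0.01,-0.035],[0,0,0],0.2],
    [[-0.013,-0.01,-0.035],[0,0,0],0.2],
  ],
)

```text
clock: 5.42
position: [0.5808, 0.266, 0.135]
ee_rot: [0.985, 0.175, -0.0, -0.0]
contact_force: [0.0, -0.0, -1.6]
opening: 0.0458
grasp_force: 62.2
```

Run:
```python
from h import *
from m2 import circ
o=bot.get_obs(); print({k:np.round(o[k],4) for k in ("clock","position","contact_force")})
im,d,c=grab("top"); P=cloud(d,c); t=[.58,.266]
m=(np.hypot(P[...,0]-t[0],P[...,1]-t[1])<.05)
for lo in np.arange(.02,.1,.02):
    q=P[m&(P[...,2]>lo)&(P[...,2]<lo+.02)]
    if len(q)>15: print(round(lo,2),len(q),circ(q[:,:2]))
o=bot.get_obs(); print({k:np.round(o[k],4) for k in ("clock","position","contact_force")})
```

```text
{'clock': np.float64(5.4167), 'position': array([0.5808, 0.266 , 0.135 ]), 'contact_force': array([ 0.019 , -0.0319, -1.5928])}
0.02 74 [0.5779 0.2649 0.0263]
0.04 113 [0.5779 0.2647 0.0252]
0.06 116 [0.5778 0.2649 0.0211]
0.08 52 [0.5779 0.2656 0.0185]
{'clock': np.float64(5.4667), 'position': array([0.5809, 0.2661, 0.1351]), 'contact_force': array([ 0.5093,  1.2057, -1.3888])}
```

jog_arm(
  motion=[
    [[0,0,-0.01],[0,0,0],0.2],
    [[0,0,-0.013],[0,0,0],0.2],
    [[0,0,-0.013],[0,0,0],0.6],
    [[0,0,-0.013],[0,0,0],0.9],
    [[0,0,-0.013],[0,0,0],0.9],
    [[0,0,-0.013],[0,0,0],0.9],
    [[0,0,-0.013],[0,0,0],0.9],
    [[0,0,-0.013],[0,0,0],0.9],
  ],
)

```text
clock: 6.13
position: [0.5808, 0.2659, 0.1328]
ee_rot: [0.985, 0.175, -0.0, 0.0]
contact_force: [0.9, 0.3, 0.4]
opening: 0.077
grasp_force: 0.0
```

jog_arm(
  motion=[
    [[0,0,0.2],[0,0,0],0.9],
    [[0,0,0.4],[0,0,0],0.9],
    [[0,0,0.6],[0,0,0],0.9],
    [[0,0,0.7],[0,0,0],0.9],
    [[0,0,0.7],[0,0,0],0.9],
  ],
)

```text
clock: 6.55
position: [0.584, 0.2672, 0.2438]
ee_rot: [0.985, 0.175, 0.005, -0.001]
contact_force: [0.2, 0.7, 0.5]
opening: 0.0772
grasp_force: 0.0
```

jog_arm(
  motion=[
    [[-0.395,-0.965,0],[0,0,0],1],
    [[-0.395,-0.965,0],[0,0,0],1],
    [[-0.395,-0.965,0],[0,0,0],1],
    [[-0.395,-0.965,0],[0,0,0],1],
  ],
)

```text
clock: 6.88
position: [0.519, 0.119, 0.236]
ee_rot: [0.985, 0.175, -0.002, 0.0]
contact_force: [-0.1, -0.9, -0.7]
opening: 0.0858
grasp_force: 0.0
```

jog_arm(
  motion=[
    [[-0.395,-0.965,0],[0,0,0],1],
    [[-0.395,-0.965,0],[0,0,0],1],
    [[-0.395,-0.965,0],[0,0,0],1],
    [[-0.395,-0.965,0],[0,0,0],1],
    [[-0.395,-0.965,-0.2],[0,0,0],1],
    [[-0.395,-0.965,-0.4],[0,0,0],1],
    [[-0.395,-0.965,-0.6],[0,0,0],1],
    [[-0.395,-0.965,-0.6],[0,0,0],1],
  ],
)

```text
clock: 7.55
position: [0.4559, -0.023, 0.1415]
ee_rot: [0.985, 0.174, -0.007, -0.002]
contact_force: [-1.8, 0.8, -0.4]
opening: 0.0854
grasp_force: 0.0
```

Run:
```python
from h import *
from m2 import circ
o=bot.get_obs(); print({k:np.round(o[k],4) for k in ("clock","position","contact_force","joints")})
im,d,c=grab("top"); P=cloud(d,c); t=[.58,.266]
m=(np.hypot(P[...,0]-t[0],P[...,1]-t[1])<.05)
for lo in np.arange(.02,.17,.02):
    q=P[m&(P[...,2]>lo)&(P[...,2]<lo+.02)]
    if len(q)>15: print(round(lo,2),len(q),circ(q[:,:2]))
print(np.nanmax(P[m][:,2]))
```

```text
{'clock': np.float64(7.55), 'position': array([ 0.4559, -0.023 ,  0.1415]), 'contact_force': array([-1.7851,  0.8228, -0.4336]), 'joints': array([-0.1459,  0.1186,  2.0882, -0.    ,  0.9492,  1.0742])}
0.02 76 [0.5793 0.2662 0.0266]
0.04 118 [0.5791 0.2661 0.0253]
0.06 130 [0.5791 0.2667 0.0213]
0.08 57 [0.5791 0.2679 0.019 ]
0.1 20 [0.577  0.2622 0.0161]
0.12 71 [0.5785 0.2685 0.0232]
0.14 255 [0.5784 0.2679 0.021 ]
0.16 224 [0.5788 0.2687 0.012 ]
0.17832197704738817
```

jog_arm(
  motion=[
    [[0,0,0],[0,0,0],1],
    [[0,0,0],[0,0,0],1],
    [[0,0,-0.1],[0,0,0],1],
    [[0,0,-0.1],[0,0,0],1],
  ],
)

```text
clock: 7.93
position: [0.4628, -0.0233, 0.1335]
ee_rot: [0.985, 0.175, 0.0, 0.0]
contact_force: [-0.8, -0.9, -0.6]
opening: 0.0853
grasp_force: 0.0
```

jog_arm(
  motion=[
    [[0.01,0,-0.15],[0,0,0],1],
    [[0.01,0,-0.3],[0,0,0],1],
    [[0.01,0,-0.45],[0,0,0],1],
    [[0.01,0,-0.55],[0,0,0],1],
    [[0.01,0,-0.62],[0,0,0],1],
    [[0.01,0,-0.62],[0,0,0],1],
  ],
)

```text
clock: 8.43
position: [0.4632, -0.0232, 0.0393]
ee_rot: [0.985, 0.175, -0.001, -0.0]
contact_force: [-0.5, -0.1, 0.5]
opening: 0.0857
grasp_force: 0.0
```

jog_arm(
  motion=[
    [[0,0,0],[0,0,0],0.3],
    [[0,0,0],[0,0,0],0.3],
    [[0,0,0],[0,0,0],0.3],
    [[0,0,0],[0,0,0],0.3],
    [[0,0,0],[0,0,0],0.3],
    [[0,0,0],[0,0,0],0.3],
    [[0,0,0],[0,0,0],0.3],
  ],
  grip_force=40,
)

```text
clock: 9.02
position: [0.4653, -0.0238, 0.0417]
ee_rot: [0.985, 0.175, 0.001, 0.001]
contact_force: [-0.8, -0.5, 5.7]
opening: 0.038
grasp_force: 39.5
```

jog_arm(
  motion=[
    [[0,0,0.1],[0,0,0],0.2],
    [[0,0,0.25],[0,0,0],0.2],
    [[0,0,0.4],[0,0,0],0.2],
    [[0,0,0.4],[0,0,0],0.2],
    [[0,0,0.4],[0,0,0],0.2],
  ],
)

```text
clock: 9.43
position: [0.4654, -0.0237, 0.1017]
ee_rot: [0.985, 0.175, 0.002, 0.001]
contact_force: [-0.2, -0.1, -1.2]
opening: 0.0379
grasp_force: 40.3
```

Run:
```python
from h import *
im,d,c=grab("scene"); cv2.imwrite("pics/s3.png",cv2.resize(im[130:290,190:400],None,fx=3,fy=3)[:,:,::-1])
```

```text
(no output)
```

View pics/s3.png

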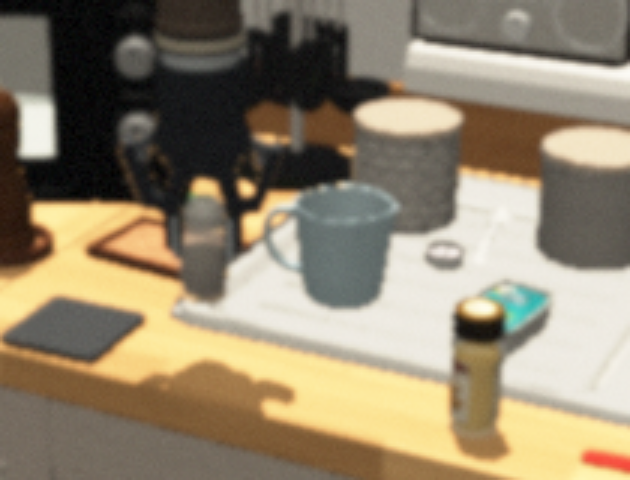

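The shaker (205,250) is held upright and clear of the worktop; the mug (345,245) and jar (475,365) are unmoved.

jog_arm(
  motion=[
    [[-0.05,0.2,0],[0,0,0],0.2],
    [[-0.05,0.45,0],[0,0,0],0.2],
    [[-0.05,0.7,0],[0,0,0],0.2],
    [[-0.05,0.923,0],[0,0,0],0.2],
  ],
)

```text
clock: 9.82
position: [0.4546, 0.1162, 0.0985]
ee_rot: [0.985, 0.174, -0.002, -0.0]
contact_force: [0.5, -0.1, -0.6]
opening: 0.0378
grasp_force: 40.3
```

jog_arm(
  motion=[
    [[-0.05,0.25,0],[0,0,0],0.2],
    [[-0.05,0.5,0],[0,0,0],0.2],
    [[-0.05,0.7,-0.1],[0,0,0],0.2],
    [[-0.05,0.85,-0.15],[0,0,0],0.2],
    [[-0.05,0.923,-0.2],[0,0,0],0.2],
    [[-0.05,0.923,-0.2],[0,0,0],0.2],
    [[-0.05,0.923,-0.2],[0,0,0],0.2],
    [[-0.05,0.923,-0.2],[0,0,0],0.2],
  ],
)

```text
clock: 10.48
position: [0.4483, 0.2521, 0.0694]
ee_rot: [0.985, 0.175, -0.001, 0.0]
contact_force: [-0.3, -0.8, -1.0]
opening: 0.0376
grasp_force: 40.3
```

```bash
cat > chk.py <<'E'
from h import *
from m2 import circ
import sys
def chk(n,x,y,r=.05,zs=(.02,.1),step=.02):
    im,d,c=grab(n); P=cloud(d,c); m=np.hypot(P[...,0]-x,P[...,1]-y)<r
    for lo in np.arange(zs[0],zs[1],step):
        q=P[m&(P[...,2]>lo)&(P[...,2]<lo+step)]
        if len(q)>15: print(n,round(lo,3),len(q),circ(q[:,:2]),q.min(0).round(3),q.max(0).round(3))
    return im,P
E
python3 - <<'E'
from chk import *
o=bot.get_obs(); print({k:np.round(o[k],4) for k in ("clock","position","contact_force")})
im,P=chk("top",.451,.2534,.04,(.02,.1),.015)
cv2.imwrite("pics/t4.png",cv2.resize(im[180:310,120:290],None,fx=3,fy=3)[:,:,::-1])
E
```

```text
{'clock': np.float64(10.4833), 'position': array([0.4483, 0.2521, 0.0694]), 'contact_force': array([-0.3155, -0.7564, -0.9957])}
top 0.05 20 [0.444  0.2497 0.0174] [0.427 0.232 0.05 ] [0.444 0.248 0.064]
top 0.065 36 [0.4508 0.2523 0.0225] [0.427 0.226 0.065] [0.449 0.257 0.079]
top 0.08 17 [0.4717 0.2607 0.0425] [0.429 0.221 0.08 ] [0.451 0.255 0.092]
```

View pics/t4.png

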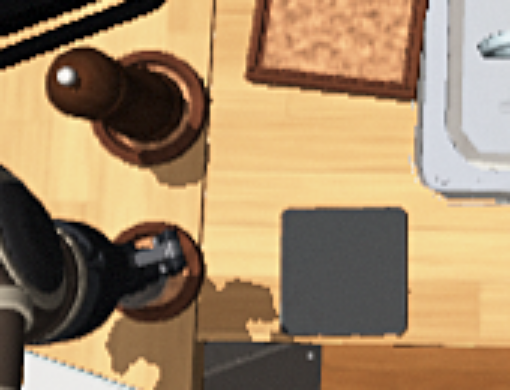

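The mill stands centred in the large holder, and the gripper is over the small holder (160,270).

jog_arm(
  motion=[
    [[0.013,0.007,-0.05],[0,0,0],0.2],
    [[0.013,0.007,-0.1],[0,0,0],0.2],
    [[0.013,0.007,-0.13],[0,0,0],0.2],
    [[0.013,0.007,-0.14],[0,0,0],0.2],
    [[0.013,0.007,-0.145],[0,0,0],0.2],
    [[0.013,0.007,-0.145],[0,0,0],0.2],
  ],
)

```text
clock: 11.03
position: [0.4507, 0.2542, 0.0481]
ee_rot: [0.985, 0.175, -0.0, 0.0]
contact_force: [0.2, -0.9, -1.8]
opening: 0.0378
grasp_force: 40.3
```

jog_arm(
  motion=[
    [[0,0,-0.01],[0,0,0],0.2],
    [[0,0,-0.01],[0,0,0],0.2],
    [[0,0,-0.01],[0,0,0],0.6],
    [[0,0,-0.01],[0,0,0],0.9],
    [[0,0,-0.01],[0,0,0],0.9],
    [[0,0,-0.01],[0,0,0],0.9],
    [[0,0,-0.01],[0,0,0],0.9],
    [[0,0,-0.01],[0,0,0],0.9],
  ],
)

```text
clock: 11.7
position: [0.4508, 0.2545, 0.0467]
ee_rot: [0.985, 0.175, -0.0, -0.0]
contact_force: [0.3, 0.4, -0.3]
opening: 0.0767
grasp_force: 0.0
```

jog_arm(
  motion=[
    [[0,0,0.2],[0,0,0],0.9],
    [[0,0,0.4],[0,0,0],0.9],
    [[0,0,0.6],[0,0,0],0.9],
    [[0,0,0.8],[0,0,0],0.9],
    [[0,0,0.9],[0,0,0],0.9],
    [[0,0,0.9],[0,0,0],0.9],
  ],
)

```text
clock: 12.2
position: [0.454, 0.2559, 0.1865]
ee_rot: [0.985, 0.175, 0.005, -0.001]
contact_force: [0.2, 0.2, 0.8]
opening: 0.0768
grasp_force: 0.0
```

jog_arm(
  motion=[
    [[0.3,-0.812,0],[0,0,-0.04],1],
    [[0.3,-0.812,0],[0,0,-0.04],1],
    [[0.3,-0.812,0],[0,0,-0.04],1],
    [[0.3,-0.812,0],[0,0,-0.04],1],
  ],
)

```text
clock: 12.53
position: [0.497, 0.1275, 0.1806]
ee_rot: [0.994, 0.111, -0.0, 0.002]
contact_force: [0.2, 0.4, 0.3]
opening: 0.0851
grasp_force: 0.0
```

jog_arm(
  motion=[
    [[0.3,-0.812,0],[0,0,-0.04],1],
    [[0.3,-0.812,0],[0,0,-0.04],1],
    [[0.3,-0.812,0],[0,0,-0.04],1],
    [[0.3,-0.812,0],[0,0,-0.04],1],
  ],
)

```text
clock: 12.87
position: [0.5425, 0.0055, 0.1808]
ee_rot: [0.999, 0.048, 0.0, 0.001]
contact_force: [0.1, 1.6, 1.7]
opening: 0.0849
grasp_force: 0.0
```

jog_arm(
  motion=[
    [[0.3,-0.812,0],[0,0,-0.04],1],
    [[0.3,-0.812,0],[0,0,-0.04],1],
    [[0.3,-0.812,0],[0,0,-0.04],1],
    [[0.3,-0.812,0],[0,0,-0.04],1],
  ],
)

```text
clock: 13.2
position: [0.5876, -0.1164, 0.1809]
ee_rot: [1.0, -0.015, 0.001, 0.002]
contact_force: [0.2, 0.3, -0.3]
opening: 0.0853
grasp_force: 0.0
```

jog_arm(
  motion=[
    [[0.3,-0.812,0],[0,0,-0.04],1],
    [[0.3,-0.812,0],[0,0,-0.04],1],
    [[0.3,-0.812,0],[0,0,-0.04],1],
    [[0.3,-0.812,0],[0,0,-0.04],1],
    [[0.3,-0.812,-0.3],[0,0,-0.04],1],
    [[0.3,-0.812,-0.5],[0,0,-0.04],1],
    [[0.3,-0.812,-0.5],[0,0,-0.04],1],
    [[0.3,-0.812,-0.5],[0,0,-0.04],1],
  ],
)

```text
clock: 13.87
position: [0.6277, -0.2304, 0.1028]
ee_rot: [0.997, -0.075, -0.004, -0.002]
contact_force: [-0.5, 0.1, 0.8]
opening: 0.0854
grasp_force: 0.0
```

Run:
```python
from chk import *
o=bot.get_obs(); print({k:np.round(o[k],4) for k in ("clock","position","ee_rot","contact_force")})
im,P=chk("top",.451,.2534,.04,(.02,.1),.015)
```

```text
{'clock': np.float64(13.8667), 'position': array([ 0.6277, -0.2304,  0.1028]), 'ee_rot': array([ 0.9972, -0.0752, -0.0042, -0.0017]), 'contact_force': array([-0.4829,  0.0561,  0.7961])}
top 0.02 20 [0.4491 0.2565 0.0215] [0.428 0.235 0.023] [0.466 0.257 0.035]
top 0.035 61 [0.4497 0.2554 0.0203] [0.43  0.234 0.035] [0.47  0.259 0.05 ]
top 0.05 69 [0.4497 0.2558 0.0183] [0.43  0.237 0.05 ] [0.468 0.26  0.065]
top 0.065 27 [0.4504 0.256  0.0172] [0.433 0.238 0.065] [0.466 0.254 0.079]
top 0.08 181 [0.451  0.2536 0.0125] [0.436 0.238 0.08 ] [0.467 0.271 0.095]
top 0.095 28 [0.4508 0.2537 0.0073] [0.442 0.245 0.095] [0.461 0.264 0.098]
```

jog_arm(
  motion=[
    [[0.01,-0.013,-0.2],[0,0,0],1],
    [[0.01,-0.013,-0.4],[0,0,0],1],
    [[0.01,-0.013,-0.5],[0,0,0],1],
    [[0.01,-0.013,-0.58],[0,0,0],1],
    [[0.01,-0.013,-0.62],[0,0,0],1],
    [[0.01,-0.013,-0.635],[0,0,0],1],
    [[0.01,-0.013,-0.635],[0,0,0],1],
  ],
)

```text
clock: 14.5
position: [0.6331, -0.2348, 0.0124]
ee_rot: [0.997, -0.075, 0.001, 0.0]
contact_force: [-0.6, -0.2, -0.3]
opening: 0.0853
grasp_force: 0.0
```

jog_arm(
  motion=[
    [[0,0,0],[0,0,0],0.6],
    [[0,0,0],[0,0,0],0.5],
    [[0,0,0],[0,0,0],0.5],
    [[0,0,0],[0,0,0],0.5],
    [[0,0,0],[0,0,0],0.5],
    [[0,0,0],[0,0,0],0.5],
  ],
  grip_force=50,
)

```text
clock: 15.0
position: [0.6339, -0.2354, 0.0137]
ee_rot: [0.997, -0.075, 0.002, 0.001]
contact_force: [-0.1, -0.7, 4.9]
opening: 0.0587
grasp_force: 54.1
```

jog_arm(
  motion=[
    [[0,0,0.1],[0,0,0],0.4],
    [[0,0,0.2],[0,0,0],0.4],
    [[0,0,0.3],[0,0,0],0.4],
    [[0,0,0.3],[0,0,0],0.4],
  ],
)

```text
clock: 15.33
position: [0.6355, -0.2361, 0.0616]
ee_rot: [0.997, -0.075, 0.004, 0.001]
contact_force: [0.8, -0.9, -0.5]
opening: 0.0585
grasp_force: 54.3
```

Run:
```python
from h import *
im,d,c=grab("scene"); cv2.imwrite("pics/s5.png",cv2.resize(im[130:290,220:430],None,fx=3,fy=3)[:,:,::-1])
```

```text
(no output)
```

View pics/s5.png

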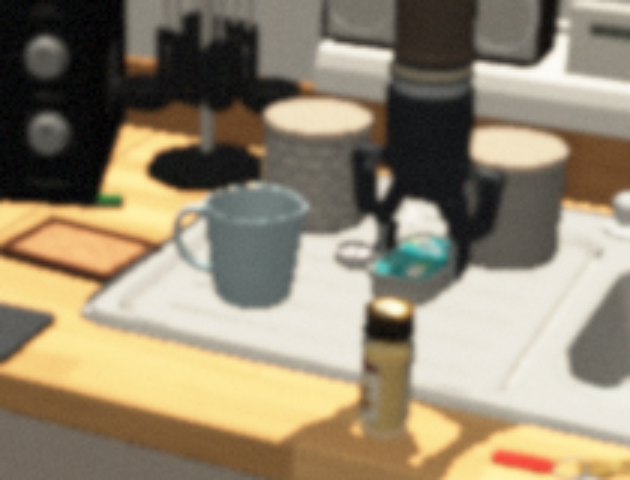

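The tin (410,260) is gripped level and clear of the drainboard. The mug, tea light (355,253) and jar are undisturbed.

jog_arm(
  motion=[
    [[0,0,0.25],[0,0,0.04],0.4],
    [[0,0,0.5],[0,0,0.08],0.4],
    [[0,0,0.567],[0,0,0.117],0.4],
    [[0,0,0.567],[0,0,0.117],0.4],
  ],
)

```text
clock: 15.72
position: [0.6355, -0.2361, 0.1467]
ee_rot: [0.994, 0.109, 0.004, 0.002]
contact_force: [0.4, -0.6, -1.0]
opening: 0.0586
grasp_force: 54.7
```

jog_arm(
  motion=[
    [[0,0.2,0],[0,0,0.033],0.4],
    [[0.018,0.4,0],[0,0,0.066],0.4],
    [[0.018,0.6,0],[0,0,0.1],0.4],
    [[0.018,0.793,0],[0,0,0.133],0.4],
  ],
)

```text
clock: 16.05
position: [0.6331, -0.1142, 0.1391]
ee_rot: [0.95, 0.312, -0.002, -0.001]
contact_force: [0.6, -0.5, -1.3]
opening: 0.0583
grasp_force: 54.7
```

jog_arm(
  motion=[
    [[0,0.2,0],[0,0,0.033],0.4],
    [[0.018,0.4,0],[0,0,0.066],0.4],
    [[0.018,0.6,0],[0,0,0.1],0.4],
    [[0.018,0.793,0],[0,0,0.133],0.4],
  ],
)

```text
clock: 16.38
position: [0.6358, 0.0049, 0.1391]
ee_rot: [0.864, 0.503, -0.002, -0.001]
contact_force: [0.3, -0.8, -1.3]
opening: 0.0585
grasp_force: 54.7
```

jog_arm(
  motion=[
    [[0,0.2,0],[0,0,0.033],0.4],
    [[0.018,0.4,0],[0,0,0.066],0.4],
    [[0.018,0.6,0],[0,0,0.1],0.4],
    [[0.018,0.793,0],[0,0,0.133],0.4],
    [[0.018,0.793,-0.2],[0,0,0.133],0.4],
    [[0.018,0.793,-0.4],[0,0,0.133],0.4],
    [[0.018,0.793,-0.5],[0,0,0.133],0.4],
    [[0.018,0.793,-0.5],[0,0,0.133],0.4],
  ],
)

```text
clock: 17.05
position: [0.6344, 0.1215, 0.0597]
ee_rot: [0.742, 0.67, -0.006, -0.004]
contact_force: [-0.9, -1.2, -2.3]
opening: 0.0588
grasp_force: 54.6
```

jog_arm(
  motion=[
    [[0,0,0],[0,0,0],0.4],
    [[0,0,0],[0,0,0],0.4],
  ],
)

```text
clock: 17.22
position: [0.6411, 0.1217, 0.0671]
ee_rot: [0.742, 0.67, 0.0, 0.0]
contact_force: [-0.4, -0.4, -1.0]
opening: 0.0585
grasp_force: 54.7
```

Run:
```python
from h import *
o=bot.get_obs(); print({k:np.round(o[k],4) for k in ("clock","position","ee_rot","contact_force","opening")})
im,d,c=grab("top"); cv2.imwrite("pics/t6.png",cv2.resize(im[130:250,170:340],None,fx=4,fy=4)[:,:,::-1])
o=bot.get_obs(); print({k:np.round(o[k],4) for k in ("clock","position","ee_rot")})
```

```text
{'clock': np.float64(17.2167), 'position': array([0.6411, 0.1217, 0.0671]), 'ee_rot': array([7.423e-01, 6.701e-01, 4.000e-04, 3.000e-04]), 'contact_force': array([-0.4323, -0.3651, -1.0224]), 'opening': np.float64(0.0585)}
{'clock': np.float64(17.2667), 'position': array([0.642 , 0.1218, 0.0682]), 'ee_rot': array([0.7423, 0.6701, 0.0012, 0.0008])}
```

View pics/t6.png

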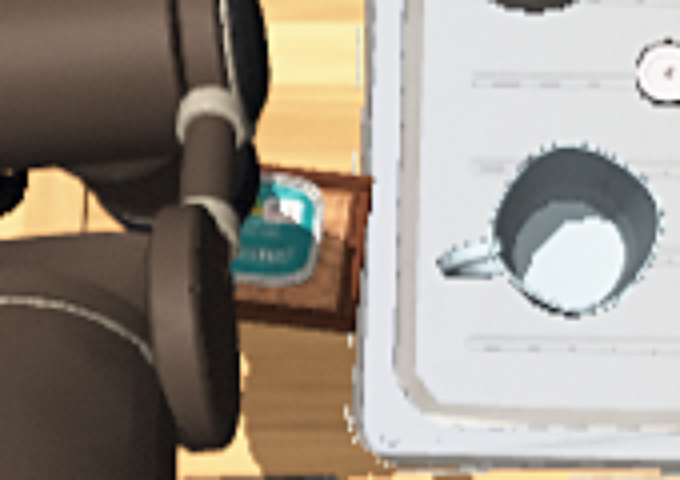

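The tin's right end sits at crop (321,228), level over the tray. I'll compute its centre from that edge.

Run:
```python
from h import *
im,d,c=grab("top"); P=cloud(d,c)
m=(abs(P[...,0]-.64)<.07)&(abs(P[...,1]-.1)<.06)&(P[...,2]>.055)&(P[...,2]<.09)
m&=cv2.cvtColor(im,cv2.COLOR_RGB2HSV)[...,1]>0
ys,xs=np.nonzero(m); k=xs>230
q=P[m][k]; z=np.median(q[:,2]); print(len(q),z,q.min(0),q.max(0))
o=np.array([ray(a,b,c,z)[:2] for a,b in zip(xs[k],ys[k])]); print(o.min(0),o.max(0))
e=o[o[:,1]<o[:,1].min()+.03]; print("mid x of end",(e[:,0].min()+e[:,0].max())/2, "centre y est",o[:,1].min()+.0525)
```

```text
455 0.07804871682641534 [0.60761868 0.0673863  0.05673797] [0.6699235  0.10996685 0.08383535]
[0.60816756 0.0676438 ] [0.66939914 0.10992828]
mid x of end 0.6388850079815671 centre y est 0.12014379995673646
```

jog_arm(
  motion=[
    [[-0.007,-0.017,-0.1],[0,0,0],0.4],
    [[-0.007,-0.017,-0.18],[0,0,0],0.4],
    [[-0.007,-0.017,-0.23],[0,0,0],0.4],
    [[-0.007,-0.017,-0.26],[0,0,0],0.4],
    [[-0.007,-0.017,-0.275],[0,0,0],0.4],
    [[-0.007,-0.017,-0.275],[0,0,0],0.4],
    [[-0.007,-0.017,-0.275],[0,0,0],0.4],
  ],
)

```text
clock: 17.9
position: [0.6396, 0.1197, 0.0255]
ee_rot: [0.742, 0.671, 0.0, 0.0]
contact_force: [0.2, -1.0, -0.4]
opening: 0.0585
grasp_force: 54.7
```

jog_arm(
  motion=[
    [[0,0,-0.008],[0,0,0],0.4],
    [[0,0,-0.008],[0,0,0],0.7],
    [[0,0,-0.008],[0,0,0],0.95],
    [[0,0,-0.008],[0,0,0],0.95],
    [[0,0,-0.008],[0,0,0],0.95],
    [[0,0,-0.008],[0,0,0],0.95],
    [[0,0,-0.008],[0,0,0],0.95],
  ],
)

```text
clock: 18.48
position: [0.6396, 0.1196, 0.0244]
ee_rot: [0.742, 0.671, 0.0, 0.0]
contact_force: [0.5, 0.1, 0.5]
opening: 0.0812
grasp_force: 0.0
```

jog_arm(
  motion=[
    [[0,0,0.2],[0,0,0],0.9],
    [[0,0,0.4],[0,0,0],0.9],
    [[0,0,0.6],[0,0,0],0.5],
    [[0,0,0.8],[0,0,0],0.5],
    [[0,0,0.9],[0,0,0],0.5],
    [[0,0,0.9],[0,0,0],0.5],
  ],
)

```text
clock: 18.98
position: [0.6431, 0.1201, 0.1649]
ee_rot: [0.742, 0.671, 0.004, 0.003]
contact_force: [0.7, 0.2, 0.9]
opening: 0.0429
grasp_force: 0.0
```

jog_arm(
  motion=[
    [[-0.143,-0.62,0],[-0.0045,-0.0443,0],0.5],
    [[-0.143,-0.62,0],[-0.0045,-0.0443,0],0.5],
    [[-0.143,-0.62,0],[-0.0045,-0.0443,0],0.5],
  ],
)

```text
clock: 19.23
position: [0.6119, 0.0233, 0.1546]
ee_rot: [0.74, 0.669, 0.043, 0.049]
contact_force: [-0.0, 0.1, -0.4]
opening: 0.0427
grasp_force: 0.0
```

jog_arm(
  motion=[
    [[-0.143,-0.62,0],[0,0,0],0.5],
    [[-0.143,-0.62,0],[0,0,0],0.5],
    [[-0.143,-0.62,0],[0,0,0],0.5],
    [[-0.143,-0.62,-0.2],[0,0,0],0.5],
    [[-0.143,-0.62,-0.2],[0,0,0],0.5],
    [[-0.143,-0.62,-0.2],[0,0,0],0.5],
    [[-0.143,-0.62,-0.2],[0,0,0],0.5],
  ],
)

```text
clock: 19.82
position: [0.5964, -0.0658, 0.1288]
ee_rot: [0.74, 0.669, 0.047, 0.051]
contact_force: [0.3, 0.4, -0.5]
opening: 0.0428
grasp_force: 0.0
```

Run:
```python
from chk import *
from scipy.spatial.transform import Rotation as R
o=bot.get_obs(); print({k:np.round(o[k],4) for k in ("clock","position","ee_rot","contact_force","opening")}); print(R.from_quat(o["ee_rot"]).as_matrix().round(3))
im,P=chk("top",.642,.117,.08,(.0245,.06),.02)
q=P[(abs(P[...,0]-.642)<.08)&(abs(P[...,1]-.117)<.09)&(P[...,2]>.026)&(P[...,2]<.06)]
print("tin",cv2.minAreaRect((q[:,:2]*1000).astype(np.float32)),np.median(q[:,2]))
```

```text
{'clock': np.float64(19.8167), 'position': array([ 0.5964, -0.0658,  0.1288]), 'ee_rot': array([0.7399, 0.6692, 0.0466, 0.0513]), 'contact_force': array([ 0.2831,  0.4249, -0.4632]), 'opening': np.float64(0.0428)}
[[ 0.1    0.985  0.138]
 [ 0.995 -0.099 -0.014]
 [ 0.     0.138 -0.99 ]]
top 0.024 1123 [0.6383 0.1182 0.0338] [0.606 0.065 0.027] [0.671 0.17  0.041]
tin ((650.3131713867188, 136.24942016601562), (151.1595916748047, 88.29920959472656), 55.47222137451172) 0.03348030395101087
```

jog_arm(
  motion=[
    [[0,0,-0.12],[0,0,0],0.5],
    [[0,0,-0.24],[0,0,0],0.5],
    [[0,0,-0.33],[0,0,0],0.5],
    [[0,0,-0.39],[0,0,0],0.5],
    [[0,0,-0.42],[0,0,0],0.5],
    [[0,0,-0.42],[0,0,0],0.5],
  ],
)

```text
clock: 20.37
position: [0.5964, -0.0658, 0.0657]
ee_rot: [0.74, 0.669, 0.047, 0.051]
contact_force: [-1.1, 0.5, -0.3]
opening: 0.0426
grasp_force: 0.0
```

jog_arm(
  motion=[
    [[0,0,0],[0,0,0],0.3],
    [[0,0,0],[0,0,0],0.2],
    [[0,0,0],[0,0,0],0.1],
    [[0,0,0],[0,0,0],0],
    [[0,0,0],[0,0,0],0],
    [[0,0,0],[0,0,0],0],
    [[0,0,0],[0,0,0],0],
    [[0,0,0],[0,0,0],0],
  ],
  grip_force=50,
)

```text
clock: 21.03
position: [0.5978, -0.0666, 0.0675]
ee_rot: [0.74, 0.669, 0.048, 0.053]
contact_force: [0.3, 0.2, 6.3]
opening: 0.0045
grasp_force: 51.6
```

Run:
```python
from chk import *
chk("top",.638,-.07,.06,(.08,.1),.02)
im,P=chk("scene",.638,-.07,.06,(.08,.1),.02); cv2.imwrite("pics/s7.png",cv2.resize(im[130:290,190:400],None,fx=3,fy=3)[:,:,::-1])
```

```text
top 0.08 126 [ 0.6358 -0.0664  0.0452] [ 0.649 -0.112  0.08 ] [ 0.683 -0.027  0.096]
scene 0.08 236 [ 0.6335 -0.0635  0.0466] [ 0.579 -0.113  0.08 ] [ 0.686 -0.016  0.1  ]
scene 0.1 49 [ 0.6004 -0.0687  0.0139] [ 0.579 -0.081  0.1  ] [ 0.621 -0.054  0.119]
```

View pics/s7.png

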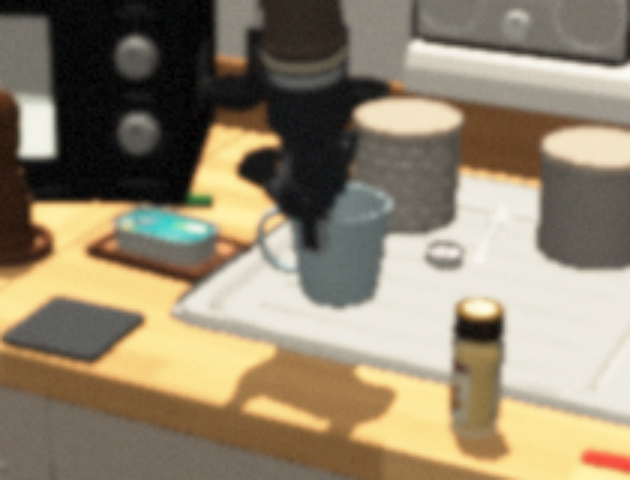

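The mug (345,245) is pinched at its robot-side wall and still upright; the tin lies in the tray (165,240).

jog_arm(
  motion=[
    [[0,0,0.05],[0,0,0],0],
    [[0,0,0.15],[0,0,0],0],
    [[0,0,0.25],[0,0,0],0],
    [[0,0,0.35],[0,0,0],0],
    [[0,0,0.4],[0,0,0],0],
    [[0,0,0.4],[0,0,0],0],
  ],
  grip_force=70,
)

```text
clock: 21.63
position: [0.5968, -0.0665, 0.1274]
ee_rot: [0.74, 0.669, 0.047, 0.052]
contact_force: [-0.6, -1.1, -3.5]
opening: 0.0042
grasp_force: 69.0
```

jog_arm(
  motion=[
    [[-0.08,0.08,0],[0,0,0],0],
    [[-0.2,0.2,0],[0,0,0],0],
    [[-0.35,0.34,0],[0,0,0],0],
    [[-0.5,0.48,0],[0,0,0],0],
    [[-0.607,0.587,0],[0,0,0],0],
  ],
)

```text
clock: 22.05
position: [0.5009, 0.0228, 0.1238]
ee_rot: [0.74, 0.669, 0.044, 0.049]
contact_force: [-0.6, 0.9, -3.0]
opening: 0.0046
grasp_force: 69.0
```

jog_arm(
  motion=[
    [[-0.14,0.14,0],[0,0,0],0],
    [[-0.28,0.27,0],[0,0,0],0],
    [[-0.4,0.4,0],[0,0,0],0],
    [[-0.5,0.48,0],[0,0,0],0],
    [[-0.58,0.56,0],[0,0,0],0],
    [[-0.607,0.587,-0.05],[0,0,0],0],
    [[-0.607,0.587,-0.1],[0,0,0],0],
    [[-0.607,0.587,-0.1],[0,0,0],0],
  ],
)

```text
clock: 22.72
position: [0.4125, 0.1093, 0.1089]
ee_rot: [0.74, 0.669, 0.045, 0.051]
contact_force: [-0.3, -0.0, -4.1]
opening: 0.0043
grasp_force: 69.1
```

Run:
```python
from chk import *
o=bot.get_obs(); print({k:np.round(o[k],4) for k in ("clock","position","ee_rot","contact_force","opening")})
b=o["position"][2]-.0675-.003
im,P=chk("top",.455,.106,.06,(b+.0,b+.095),.019)
cv2.imwrite("pics/t8.png",cv2.resize(im[180:310,170:340],None,fx=3,fy=3)[:,:,::-1]); 
# rim: outer edge colour points
m=(np.hypot(P[...,0]-.455,P[...,1]-.106)<.06)&(P[...,2]>b+.083)&(P[...,2]<b+.1)&(P[...,0]>.44); q=P[m]
print(circ(q[:,:2])); A=np.c_[q[:,:2],np.ones(len(q))]
chk("scene",.455,.106,.06,(b+.0,b+.095),.019)
```

```text
{'clock': np.float64(22.7167), 'position': array([0.4125, 0.1093, 0.1089]), 'ee_rot': array([0.7397, 0.6695, 0.0448, 0.0508]), 'contact_force': array([-0.2592, -0.0376, -4.1226]), 'opening': np.float64(0.0043)}
top 0.038 579 [0.4544 0.1069 0.0239] [0.419 0.076 0.041] [0.486 0.142 0.057]
top 0.057 102 [0.4522 0.1082 0.0369] [0.415 0.068 0.057] [0.49  0.146 0.076]
top 0.076 109 [0.4521 0.1076 0.0396] [0.413 0.066 0.076] [0.492 0.149 0.095]
top 0.095 134 [0.4524 0.1083 0.0411] [0.411 0.064 0.095] [0.493 0.151 0.114]
top 0.114 280 [0.4514 0.1097 0.0441] [0.407 0.063 0.114] [0.498 0.162 0.133]
[0.4521 0.1081 0.0444]
scene 0.038 108 [0.452  0.1065 0.0336] [0.415 0.07  0.041] [0.47  0.13  0.057]
scene 0.057 205 [0.4577 0.1133 0.0439] [0.412 0.067 0.057] [0.471 0.162 0.076]
scene 0.076 203 [0.451  0.1072 0.0387] [0.407 0.061 0.076] [0.467 0.141 0.095]
scene 0.095 258 [0.4507 0.1102 0.0433] [0.398 0.063 0.095] [0.501 0.142 0.114]
scene 0.114 335 [0.4498 0.1122 0.0464] [0.396 0.06  0.114] [0.502 0.152 0.133]
```

View pics/t8.png

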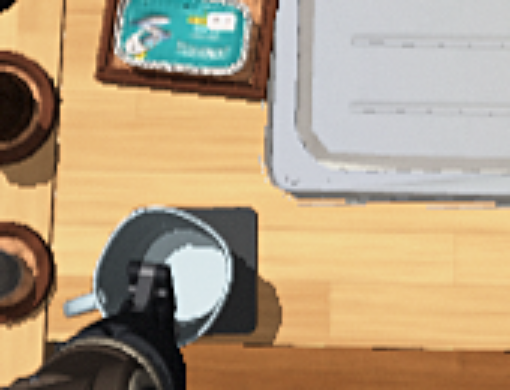

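The mug hangs upright over the coaster (bottom at crop (195,285)), about 2–3 mm off centre.

jog_arm(
  motion=[
    [[0.007,-0.015,-0.05],[0,0,0],0],
    [[0.007,-0.015,-0.1],[0,0,0],0],
    [[0.007,-0.015,-0.14],[0,0,0],0],
    [[0.007,-0.015,-0.17],[0,0,0],0],
    [[0.007,-0.015,-0.18],[0,0,0],0],
    [[0.007,-0.015,-0.18],[0,0,0],0],
    [[0.007,-0.015,-0.18],[0,0,0],0],
  ],
)

```text
clock: 23.4
position: [0.4155, 0.1075, 0.084]
ee_rot: [0.74, 0.669, 0.047, 0.052]
contact_force: [0.8, 1.0, -2.4]
opening: 0.0043
grasp_force: 69.1
```

jog_arm(
  motion=[
    [[0,0,-0.012],[0,0,0],0],
    [[0,0,-0.024],[0,0,0],0],
    [[0,0,-0.034],[0,0,0],0],
    [[0,0,-0.034],[0,0,0],0],
    [[0,0,-0.034],[0,0,0],0],
  ],
)

```text
clock: 23.82
position: [0.4153, 0.1075, 0.079]
ee_rot: [0.74, 0.669, 0.047, 0.052]
contact_force: [0.1, -0.5, -2.5]
opening: 0.0039
grasp_force: 69.1
```

jog_arm(
  motion=[
    [[0,0,-0.008],[0,0,0],0],
    [[0,0,-0.014],[0,0,0],0],
    [[0,0,-0.014],[0,0,0],0],
    [[0,0,-0.014],[0,0,0],0],
  ],
)

```text
clock: 24.15
position: [0.4157, 0.1075, 0.0774]
ee_rot: [0.74, 0.669, 0.047, 0.052]
contact_force: [-1.5, -0.5, 2.3]
opening: 0.004
grasp_force: 69.7
```

Contact with the coaster. I'll release slowly.

jog_arm(
  motion=[
    [[0,0,0],[0,0,0],0.1],
    [[0,0,0],[0,0,0],0.2],
    [[0,0,0],[0,0,0],0.3],
    [[0,0,0],[0,0,0],0.45],
    [[0,0,0],[0,0,0],0.45],
    [[0,0,0],[0,0,0],0.45],
    [[0,0,0],[0,0,0],0.45],
  ],
)

```text
clock: 24.73
position: [0.4155, 0.1075, 0.077]
ee_rot: [0.74, 0.669, 0.047, 0.052]
contact_force: [0.7, 0.1, -0.4]
opening: 0.0385
grasp_force: 0.0
```

jog_arm(
  motion=[
    [[0,0,0.15],[0,0,0],0.45],
    [[0,0,0.35],[0,0,0],0.45],
    [[0,0,0.6],[0,0,0],0.45],
    [[0,0,0.8],[0,0,0],0.45],
    [[0,0,0.95],[0,0,0],0.45],
    [[0,0,0.95],[0,0,0],0.45],
  ],
)

```text
clock: 25.23
position: [0.4196, 0.1082, 0.2254]
ee_rot: [0.74, 0.669, 0.052, 0.055]
contact_force: [1.0, 0.2, -0.0]
opening: 0.0383
grasp_force: 0.0
```

jog_arm(
  motion=[
    [[0.1,-0.95,0],[0,0,0],0.45],
    [[0.1,-0.95,0],[0,0,0],0.45],
    [[0.1,-0.95,0],[0,0,0],0.45],
    [[0.1,-0.95,0],[0,0,0],0.45],
    [[0.1,-0.95,0],[0,0,0],0.45],
  ],
)

```text
clock: 25.65
position: [0.4303, -0.0382, 0.2187]
ee_rot: [0.742, 0.667, 0.046, 0.052]
contact_force: [0.4, 0.6, 0.7]
opening: 0.0384
grasp_force: 0.0
```

jog_arm(
  motion=[
    [[0.1,-0.95,0],[0,0,0],0.45],
    [[0.1,-0.95,0],[0,0,0],0.45],
    [[0.1,-0.95,0],[0,0,0],0.45],
    [[0.1,-0.95,0],[0,0,0],0.45],
    [[0.1,-0.95,0],[0,0,0],0.45],
    [[0.1,-0.95,0],[0,0,0],0.45],
    [[0.1,-0.95,0],[0,0,0],0.45],
    [[0.1,-0.95,0],[0,0,0],0.45],
  ],
)

```text
clock: 26.32
position: [0.4449, -0.1757, 0.2187]
ee_rot: [0.739, 0.67, 0.047, 0.051]
contact_force: [0.4, -0.0, 0.5]
opening: 0.0384
grasp_force: 0.0
```

Run:
```python
from chk import *
o=bot.get_obs(); print({k:np.round(o[k],4) for k in ("clock","position","contact_force","dq")})
im,P=chk("top",.455,.106,.055,(.01,.11),.02)
chk("top",.451,.2534,.04,(.04,.1),.02); chk("top",.5787,.265,.05,(.02,.18),.04); chk("top",.457,-.2675,.04,(.09,.12),.03); chk("top",.75,-.13,.025,(.006,.026),.02)
q=P[(abs(P[...,0]-.642)<.06)&(abs(P[...,1]-.117)<.065)&(P[...,2]>.026)]; print("tin",cv2.minAreaRect((q[:,:2]*1000).astype(np.float32)),np.percentile(q[:,2],[5,50,95]))
cv2.imwrite("pics/t9.png",cv2.resize(im[130:310,130:430],None,fx=2.5,fy=2.5)[:,:,::-1])
```

```text
{'clock': np.float64(26.3167), 'position': array([ 0.4449, -0.1757,  0.2187]), 'contact_force': array([ 0.3939, -0.0206,  0.5059]), 'dq': array([ 0.0022, -0.0073, -0.0042, -0.0012, -0.001 , -0.0039])}
top 0.01 819 [0.4557 0.1041 0.0269] [0.41  0.059 0.01 ] [0.504 0.141 0.03 ]
top 0.03 167 [0.4559 0.1054 0.0373] [0.418 0.068 0.03 ] [0.495 0.144 0.05 ]
top 0.05 150 [0.4559 0.1052 0.0397] [0.415 0.069 0.05 ] [0.497 0.147 0.07 ]
top 0.07 163 [0.4559 0.1049 0.0417] [0.414 0.063 0.07 ] [0.498 0.149 0.09 ]
top 0.09 306 [0.4557 0.1055 0.0448] [0.409 0.059 0.09 ] [0.502 0.159 0.104]
top 0.04 92 [0.4499 0.2552 0.0192] [0.43  0.235 0.04 ] [0.47 0.26 0.06]
top 0.06 50 [0.4504 0.2559 0.0173] [0.433 0.238 0.06 ] [0.468 0.258 0.08 ]
top 0.08 207 [0.4511 0.2535 0.0119] [0.436 0.238 0.081] [0.467 0.27  0.098]
top 0.02 200 [0.5792 0.266  0.0257] [0.551 0.238 0.02 ] [0.606 0.278 0.06 ]
top 0.06 185 [0.579  0.2668 0.0205] [0.556 0.243 0.06 ] [0.601 0.28  0.1  ]
top 0.1 91 [0.579  0.2687 0.0232] [0.555 0.244 0.1  ] [0.6   0.273 0.139]
top 0.14 480 [0.5776 0.2661 0.0169] [0.554 0.244 0.141] [0.602 0.291 0.178]
top 0.09 149 [ 0.4604 -0.2692  0.0135] [ 0.451 -0.288  0.09 ] [ 0.477 -0.25   0.109]
top 0.006 173 [ 0.7509 -0.13    0.0146] [ 0.731 -0.148  0.006] [ 0.77  -0.112  0.017]
tin ((643.2355346679688, 130.96420288085938), (135.58132934570312, 77.41612243652344), 67.46123504638672) [0.03074161 0.03357609 0.11251659]
```

View pics/t9.png

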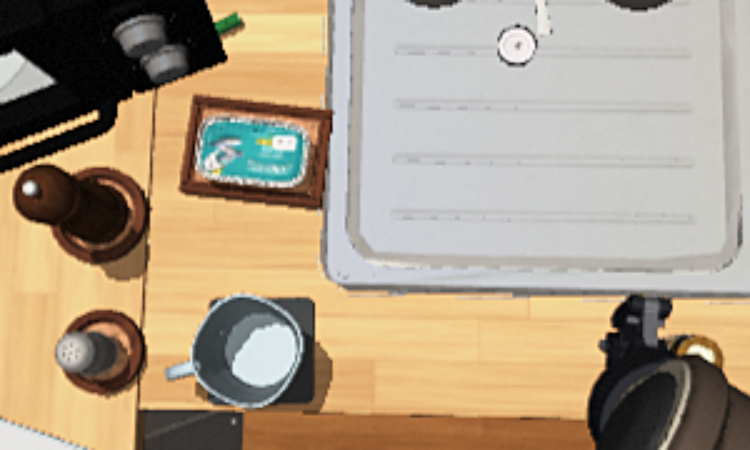

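The mill (98,212), shaker (95,352), tin (252,150) and mug (247,350) are all seated in their places. The tea light (517,45) has not moved and the arm is clear, so I'm handing the job in.

```bash
python3 -c "
from cell import job
print(job.job_done())"
```

```text
the job is handed in; nothing more can be done
None
```

The job is handed in after about 26 s of robot time: by camera check the mill, shaker, tin and mug stand in their places within a few millimetres, and the jar and tea light are where they started, though the hand-in gave no verdict.

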